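Open one bay of a two-bay test fixture

TASK

Open the bay of the test fixture that is covered by the hatch with the bar handle: lift that hatch straight up out of its recess until it clears the sill, slide it along its channels onto the raised deck in the middle of the fixture, then lower it so that it lies flat, centred on the deck, and let go. Leave the hatch with the round knob closed over its own bay.

Things in the scene. Friction and masses are not known exactly. Their poses are not given: they have to be found in the camera images.
- bar_grip (a point): Centre of the steel grip bar of the hatch to move: loose aluminium plate 92 x 92 x 6 mm, 0.2 to 0.4 kg, in the left or right bay. The bar is 56 mm long (its x, across the channels), 14 mm thick (its y, the sliding direction: pinch it so), 24 mm high (z, up), on two legs. This point is 38 mm above the plate's underside, 32 mm above its top face. Half-turn symmetric.
- knob_grip (a point): Centre of the round steel knob (32 mm diameter, 24 mm high, on a thinner neck) of the other hatch, otherwise the same plate; this point is 38 mm above the plate's underside. It covers the other bay and stays there.
- deck (a point): Centre of the top face of the dark middle deck, 40 mm above the table; x across the channels, y the sliding direction, z up. Deck 124 mm long in y, with a bay at each end; bay centres are 112 mm from this point. In a bay a hatch sits on ledges 10 mm below the deck, in a recess 100 mm long. Grip point above this point: 28 mm when seated, 38 mm when lying on the deck.
- fixture: Fixed white and grey trough 128 mm (x) by 352 mm (y), origin at the centre of its underside on the table. Its channels, 104 mm apart inside, leave the hatch 6 mm play either side; their lips (74 mm free between them, top 70 mm above the table) overhang the hatch's edges and stop it after rising 30 mm from its seat. It can slide after rising 10 mm: lift it 15 to 22 mm.
There are look-alikes about, which are no part of the job. What is shaped like the part that bears bar_grip but brown is not meant.

How it is judged (in metres and radians):
On the way:
1. the bar-handled hatch is lifted clear of the deck's level while still over its own bay (z of bar_grip in the frame of deck above 0.038 m and horizontal distance between bar_grip and deck above 0.07 m), for 0.1 s.
At the end, for the whole second after the job is handed in: The bar-handled hatch lies flat on the middle deck (within 5 degrees, grip point 34 to 42 mm above the deck), its centre within 20 mm of the deck's centre; the knobbed hatch is within 10 mm of where it was (horizontal distance between bar_grip and deck below 0.02 m and z of bar_grip in the frame of deck between 0.034 and 0.042 m and angle between bar_grip's own z axis and vertical below 0.09 rad and distance of knob_grip from where it was at the start of the episode below 0.01 m); the robot touches nothing.
It fails at once if the hatch with the round knob is moved by more than 15 mm (distance of knob_grip from where it was at the start of the episode above 0.015 m).
It also fails if it takes over 35 s, if anything falls off the work surface, if the arm or the gripper's body presses on something with over 40 N, if the wrist force passes 120 N, or if a joint passes its speed limit or range.

ROBOT

A 7-joint arm with a two-finger parallel gripper is mounted at the origin on the work surface. World frame = base frame: x ahead of the robot, y to its left, z up, the work surface at z = 0. Lengths are in m, angles in degrees, forces in N, time in s.
With the tool pointing down it reaches from about 0.425 to 0.875 m from the base axis. Payload 4.7 kg.
Tool frame: the origin (TCP) lies at the centre of the arm's flange, where the gripper is bolted on; the fingertips stand 182 mm ahead of it and the grasp point (between the pads) lies 164 mm ahead of it; z points along the fingers, x is the direction in which the jaws open and shut, and the axes are right-handed (so a half turn about z gives the same grasp; the last joint's range is limited). The gripper opens to 87 mm and grips with 3 to 60 N. Pads are 19 mm wide; open, the fingers measure 117 mm over their backs; the gripper's body (75 mm by 190 mm) begins 51 mm behind the grasp point.
Start: joints at [-64.796, 18.392, -4.016, 83.108, 1.295, 78.541, -3.26], TCP at [0.268, 0.592, 0.405] pointing down, gripper open.
Joint ranges: [-163.93, 163.93], [-17.29, 119.83], [-79.2, 71.16], [3.27, 140.29], [-89.18, 269.18], [5.43, 117.66], [-154.24, 154.24]. Speed limits (degrees/s): [147.25, 147.25, 180, 180, 180, 180, 180].

INTERFACE

Orientations are given as [roll, pitch, yaw] about the fixed x, y, z axes, in that order (R = Rz(yaw) Ry(pitch) Rx(roll)).
In Python, from cell import env gives the robot as it stands. The module is installed in compiled form; this text tells all that it offers.
- The arm moves only by the tool carry_out, never from a script. Its argument "increments" is a list of rows, each a list of 5 numbers: the shift along the world's x, y, z in m, then the turn about the world's z in degrees, then the gripper's target within -1 to 1 (shut at 1, half-way at 0, fully open at -1). In form: [[dx, dy, dz, spin, jaw], ...]. A call has 1 to 20 rows; each row is the pose to reach, as a shift and turn from the pose commanded when the call began; what a row does not reach only later rows make up. A row lasts 1/10 s, in which the tool goes at most 50 mm and 8.59 degrees, less where a joint would pass 70% of its speed; a pose out of reach is approached as far as the arm can. A call with a gripper value outside its range is refused whole. The fingers move at their own pace and stop on an object; "grip_force" is the grip in N (left out, the last holds). Time passes only in rows, so rows that repeat a pose let the fingers close. It gives the time, the measured TCP pose, the force and the opening at its end, in the units of the state.
- env.get_obs(): the state, without advancing time (a new reading comes with each control period).
- env.read_camera(name): name is "side" or "top" or "wrist"; returns (picture, depth): 480x640x3 uint8, red, green, blue; 480x640 float32, m along the optical axis (not along the pixel's ray), 0 where there is no reading.
- env.get_calibration(name): a dict with "K" (3x3 intrinsics, pixels), "k1" (the pictures are not rectified: a ray, as slopes to the right and down, at radius r is drawn at 1 + k1 r^2 times it, then the intrinsics apply), "camera_from_world" (4x4, takes a point from world to camera coordinates); the wrist camera has in their place "T_tool_cam" (4x4, takes a point from camera to tool coordinates, whose origin is the TCP and whose axes are the tool frame's). Camera axes: x right, y down, z forward; pixel columns grow to the right and rows downward; lengths in m; the calibration is good to about 2 mm. A picture is of the moment at which its call begins: read the wrist's pose just before it. get_calibration takes no time and is no camera call.
- env.sign_off(): hands the job in, once; it reports no verdict.
The state is a dict: "time_s": time; "qpos": joint angles; "joint_velocities": joint speeds; "effort": joint torques, N m; "tool_pos": TCP position; "tool_rot": TCP orientation; "force": force on the tool from outside, world axes, zero at the start; "wrist_torque": the same for the moment, N m; "grip_width": finger opening in m.
Only numpy, scipy, OpenCV 4.12 (cv2) and the standard library are available. Lean on these libraries where they do the work, as an engineer would, in place of code of your own. Each camera call takes 0.05 s, during which the arm holds its last target.

## Working session

There is one attempt and no reset: what is moved stays moved. The work goes in short steps, Python scripts to look and compute and a tool call to move; the robot and the scene stay as the last step left them, time stands still between calls to the robot, and variables do not carry over. Pictures are saved under pics/ and viewed, and the job is handed in when it is done.

Besides the shell and the picture viewer there is one more tool, called after "Emit:" as name([rows], argument=value, ...), one row to a line, values as JSON. carry_out: Moves the arm, as the interface text tells. Its arguments: {"type":"object","properties":{"increments":{"type":"array"},"grip_force":{"type":"number"}},"required":["increments"]}

```bash
mkdir -p pics; cat > h.py <<'E'
import numpy as np, cv2
from cell import env
def snap(n,fn):
    o=env.get_obs(); p,d=env.read_camera(n); cv2.imwrite(f'pics/{fn}.png',p[:,:,::-1]); np.savez(f'{fn}.npz',p=p,d=d,pos=o['tool_pos'],rot=o['tool_rot']); return o,p,d
def und(K,k1,u,v):
    x,y=(u-K[0,2])/K[0,0],(v-K[1,2])/K[1,1]; a,b=x,y
    for _ in range(20):
        f=1+k1*(a*a+b*b); a,b=x/f,y/f
    return a,b
def world(n,u,v,z,o=None):
    c=env.get_calibration(n);K=np.array(c['K']);a,b=und(K,c['k1'],np.asarray(u,float),np.asarray(v,float))
    P=np.stack([a*z,b*z,z+0*a],-1)
    if 'camera_from_world' in c: T=np.linalg.inv(np.array(c['camera_from_world']))
    else:
        from scipy.spatial.transform import Rotation as R
        W=np.eye(4);W[:3,:3]=R.from_euler('xyz',o['tool_rot'],degrees=True).as_matrix();W[:3,3]=o['tool_pos'];T=W@np.array(c['T_tool_cam'])
    return P@T[:3,:3].T+T[:3,3]
E
python3 - <<'E'
from h import *
for n in('top','side'):
    o,p,d=snap(n,n+'1')
print(o)
for n in('top','side','wrist'):print(env.get_calibration(n))
E
```

```text
{'time_s': 0.05, 'qpos': array([-64.7951658 ,  18.43851548,  -4.01548657,  83.17463431,
         1.29555427,  78.54052152,  -3.25951656]), 'joint_velocities': array([ 0.02368876, -0.01084785, -0.054748  , -0.0325912 ,  0.04142771,
        0.08258894, -0.1140477 ]), 'effort': array([-1.54873410e-04, -4.92995131e+01, -4.06543929e-01, -3.13700402e+01,
       -6.43779198e-02,  3.98510322e-02,  6.36038362e-05]), 'tool_pos': array([0.26843344, 0.59175702, 0.40366969]), 'tool_rot': array([1.79993703e+02, 1.08398029e-01, 6.56054550e+01]), 'force': array([-0.26101796, -0.18414061,  0.6766138 ]), 'wrist_torque': array([-0.04042485,  0.01184498, -0.05458041]), 'grip_width': 0.08724982911540688}
{'K': array([[521.16579165,   0.        , 323.61888163],
       [  0.        , 521.16579165, 240.97968615],
       [  0.        ,   0.        ,   1.        ]]), 'k1': -0.11298632430201244, 'camera_from_world': array([[ 0.01946944, -0.9996571 ,  0.01751041,  0.08397765],
       [-0.99975458, -0.01965052, -0.0102292 ,  0.44709788],
       [ 0.01056978, -0.01730695, -0.99979435,  0.82079429],
       [ 0.   
[... 350 characters left out ...]
96, -0.77737779,  0.02952177],
       [ 0.07967279, -0.77332702, -0.62898137,  0.74358931],
       [ 0.        ,  0.        ,  0.        ,  1.        ]])}
{'K': array([[354.03526169,   0.        , 317.78656058],
       [  0.        , 354.03526169, 236.57292056],
       [  0.        ,   0.        ,   1.        ]]), 'k1': -0.018683147338230437, 'T_tool_cam': array([[ 9.99999967e-01, -9.51316434e-05, -2.36884435e-04,
         8.85455019e-04],
       [ 1.51836315e-04,  9.67628980e-01,  2.52376967e-01,
        -6.88610684e-02],
       [ 2.05207209e-04, -2.52376995e-01,  9.67628963e-01,
         2.00281722e-02],
       [ 0.00000000e+00,  0.00000000e+00,  0.00000000e+00,
         1.00000000e+00]])}
```

View pics/top1.png

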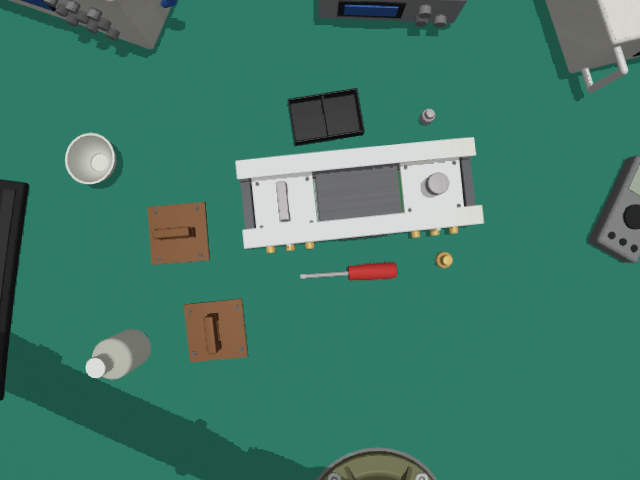

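View pics/side1.png

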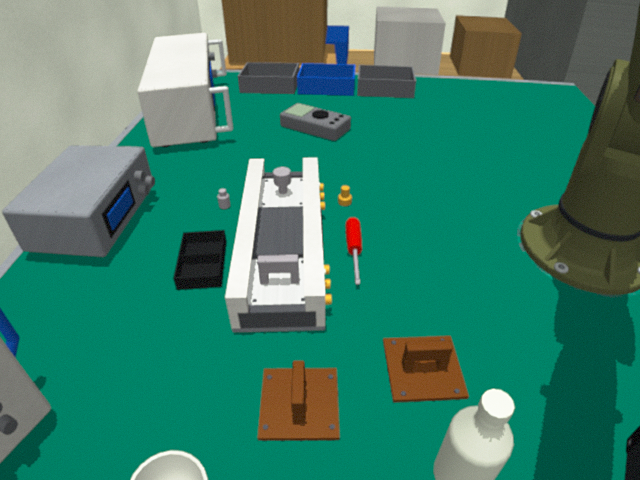

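The top view shows the bar-handled hatch in the image-left bay with its bar at about (283,201), the deck at about (358,194), and the knob at about (438,184). The brown look-alikes are at about (178,233) and (215,331).

```bash
python3 - <<'E'
from h import *
f=np.load('top1.npz');p,d=f['p'],f['d']
im=cv2.resize(p[130:260,225:495,::-1],None,fx=2.96,fy=2.96,interpolation=cv2.INTER_CUBIC);cv2.imwrite('pics/topc.png',im)
uu,vv=np.meshgrid(np.arange(640),np.arange(480))
W=world('top',uu,vv,d)
m=lambda a,b,c,e:(slice(b,e),slice(a,c))
for nm,s in dict(bar=m(270,175,300,230),knob=m(420,168,455,202)).items():
    w=W[s];dd=d[s];k=(w[...,2]>w[dd>0][:,2].max()-.012)&(dd>0)
    pts=w[k]; r=cv2.minAreaRect((pts[:,:2]*1000).astype(np.float32))
    print(nm,k.sum(),pts.mean(0),(pts.max(0)+pts.min(0))/2,pts[:,2].max(),r)
for u,v in[(358,194),(330,200),(400,190),(265,195),(300,200),(300,230),(350,158),(240,168),(470,148),(248,238),(478,216)]:print(u,v,W[v,u].round(4))
# lips: z 0.065-.078
s=m(230,130,490,255);w=W[s];k=(w[...,2]>.062)&(w[...,2]<.078)&(p[s].min(-1)>180)
pts=w[k];print(k.sum(),cv2.minAreaRect((pts[:,:2]*1000).astype(np.float32)),np.median(pts[:,2]))
E
```

```text
bar 388 [0.50071794 0.15450117 0.08037208] [0.49518247 0.15070375 0.07909825] 0.08508798128943817 ((495.3056335449219, 149.8665771484375), (38.710636138916016, 67.98279571533203), 88.41365051269531)
knob 388 [ 0.531678   -0.068766    0.08062907] [ 0.53177661 -0.06895186  0.07914097] 0.08504261923324885 ((531.8738403320312, -69.10966491699219), (31.34374237060547, 30.93982696533203), 77.69812774658203)
358 194 [0.5169 0.0428 0.0395]
330 200 [0.5068 0.085  0.0404]
400 190 [ 0.5276 -0.0253  0.0123]
265 195 [0.5128 0.1834 0.0361]
300 200 [0.5062 0.1302 0.0372]
300 230 [0.4599 0.1284 0.0699]
350 158 [0.5659 0.058  0.0714]
240 168 [0.5482 0.2173 0.0704]
470 148 [ 0.5859 -0.1191  0.071 ]
248 238 [0.4468 0.2033 0.0703]
478 216 [ 0.4858 -0.1321  0.0708]
8708 ((517.972412109375, 42.372955322265625), (128.83966064453125, 351.97357177734375), 6.87642240524292) 0.07087678354524019
```

View pics/topc.png

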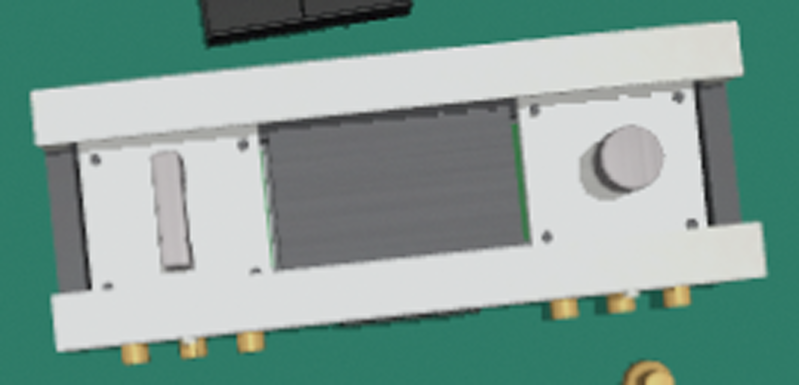

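```bash
python3 - <<'E'
from h import *
f=np.load('top1.npz');p,d=f['p'],f['d']
uu,vv=np.meshgrid(np.arange(640),np.arange(480));W=world('top',uu,vv,d)
s=(slice(178,222),slice(270,297));w=W[s];k=(w[...,2]>.076)&(d[s]>0);pts=w[k]
print(k.sum(),pts.mean(0),cv2.minAreaRect((pts[:,:2]*1000).astype(np.float32)))
E
```

```text
377 [0.50152843 0.15469843 0.08055587] ((501.3799133300781, 154.78067016601562), (55.39929962158203, 14.025479316711426), 6.8558478355407715)
```

Emit:
carry_out([
  [0.0235, -0.0438, -0.005, 3.1, -1],
  [0.047, -0.0876, -0.01, 6.2, -1],
  [0.0705, -0.1314, -0.015, 9.3, -1],
  [0.094, -0.1752, -0.02, 12.4, -1],
  [0.1175, -0.219, -0.025, 15.5, -1],
  [0.141, -0.2628, -0.03, 18.6, -1],
  [0.1645, -0.3066, -0.035, 21.7, -1],
  [0.188, -0.3504, -0.04, 24.8, -1],
  [0.2115, -0.3942, -0.045, 28, -1],
  [0.235, -0.438, -0.045, 31.3, -1],
  [0.235, -0.438, -0.045, 31.3, -1],
  [0.235, -0.438, -0.045, 31.3, -1],
  [0.235, -0.438, -0.045, 31.3, -1],
  [0.235, -0.438, -0.045, 31.3, -1],
], grip_force=30)

```text
time_s: 1.5
tool_pos: [0.5028, 0.1557, 0.3596]
tool_rot: [-180.0, -0.0, 97.1]
force: [0.5, -0.2, 0.2]
grip_width: 0.0871
```

```bash
python3 - <<'E'
from h import *
o,p,d=snap('wrist','w1');print(o['tool_pos'],o['tool_rot'],o['time_s'])
uu,vv=np.meshgrid(np.arange(640),np.arange(480));W=world('wrist',uu,vv,d,o)
k=(d>0)&(W[...,2]>.074)&(W[...,2]<.09)&(np.hypot(W[...,0]-.502,W[...,1]-.155)<.04);pts=W[k]
print(k.sum(),pts.mean(0) if k.any() else 0,cv2.minAreaRect((pts[:,:2]*1000).astype(np.float32)))
E
```

```text
[0.50278091 0.15574119 0.35962203] [-1.79976151e+02 -2.34799212e-02  9.70797656e+01] 1.5
1318 [0.50121254 0.15526456 0.07974048] ((502.6098937988281, 155.23793029785156), (55.6881103515625, 13.78260612487793), 7.3825364112854)
```

View pics/w1.png

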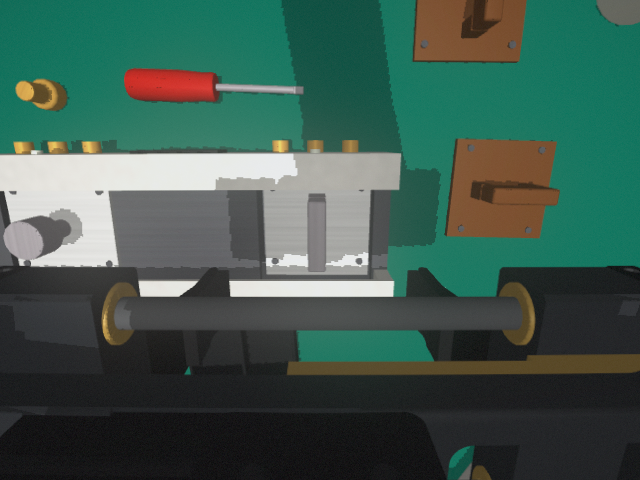

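The wrist view shows the grip bar centred at about (317,232). It agrees with the top-camera fix to within 1 mm, so I'm descending and gripping.

Emit:
carry_out([
  [0, -0.0005, -0.03, 0, -1],
  [-0.0005, -0.0005, -0.06, 0, -1],
  [-0.0005, -0.0005, -0.085, 0, -1],
  [-0.0005, -0.0005, -0.105, 0, -1],
  [-0.0005, -0.0005, -0.118, 0, -1],
  [-0.0005, -0.0005, -0.127, 0, -1],
  [-0.0005, -0.0005, -0.127, 0, -1],
  [-0.0005, -0.0005, -0.127, 0, -1],
])

```text
time_s: 2.35
tool_pos: [0.5033, 0.1538, 0.2335]
tool_rot: [179.9, -0.0, 96.9]
force: [0.8, 0.3, 1.2]
grip_width: 0.0868
```

Emit:
carry_out([
  [0, 0, 0, 0, 0.3],
  [0, 0, 0, 0, 0.6],
  [0, 0, 0, 0, 1],
  [0, 0, 0, 0, 1],
  [0, 0, 0, 0, 1],
  [0, 0, 0, 0, 1],
  [0, 0, 0, 0, 1],
  [0, 0, 0, 0, 1],
], grip_force=30)

```text
time_s: 3.15
tool_pos: [0.503, 0.1534, 0.2327]
tool_rot: [-180.0, -0.0, 96.9]
force: [0.1, 0.2, -0.3]
grip_width: 0.0308
```

Emit:
carry_out([
  [0, 0, 0, 0, 1],
  [0, 0, 0, 0, 1],
  [0, 0, 0, 0, 1],
  [0, 0, 0, 0, 1],
  [0, 0, 0, 0, 1],
])

```text
time_s: 3.65
tool_pos: [0.503, 0.1537, 0.2328]
tool_rot: [180.0, -0.0, 96.9]
force: [0.7, 1.6, -0.7]
grip_width: 0.0142
```

Gripped: the opening is 14 mm, which matches the bar. Next I lift 18 mm slowly.

Emit:
carry_out([
  [0, 0, 0, 0, 1],
  [0, 0, 0.004, 0, 1],
  [0, 0, 0.008, 0, 1],
  [0, 0, 0.012, 0, 1],
  [0, 0, 0.016, 0, 1],
  [0, 0, 0.018, 0, 1],
  [0, 0, 0.018, 0, 1],
  [0, 0, 0.018, 0, 1],
  [0, 0, 0.018, 0, 1],
  [0, 0, 0.018, 0, 1],
])

```text
time_s: 4.65
tool_pos: [0.5029, 0.1534, 0.2506]
tool_rot: [-180.0, 0.0, 96.9]
force: [0.6, -0.4, -3.5]
grip_width: 0.0139
```

```bash
python3 - <<'E'
from h import *
o,p,d=snap('side','s2');print(o['tool_pos'],o['force'],o['grip_width'])
cv2.imwrite('pics/s2c.png',cv2.resize(p[130:340,190:370,::-1],None,fx=2.8,fy=2.8))
E
```

```text
[0.50290877 0.15342779 0.25057843] [ 0.62781405 -0.40294704 -3.51266018] 0.013918831229230865
```

View pics/s2c.png

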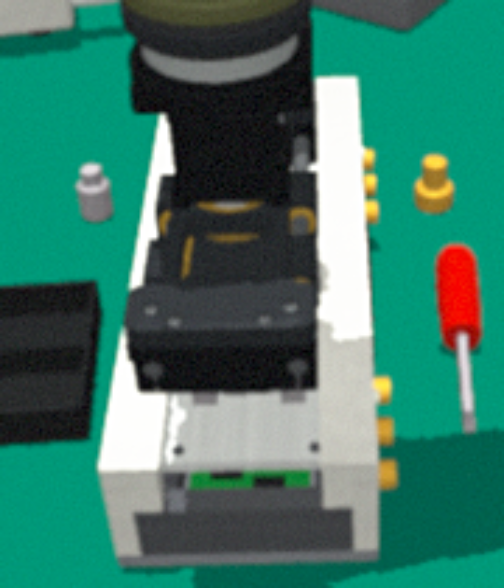

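The hatch is lifted level: its edge is up at crop (240,470), the bay's green board shows below it, and the load is 3.5 N. Now I slide it 112 mm along the channels.

Emit:
carry_out([
  [0.0006, -0.005, 0, 0, 1],
  [0.0018, -0.015, 0, 0, 1],
  [0.003, -0.025, 0, 0, 1],
  [0.0042, -0.035, 0, 0, 1],
  [0.0054, -0.045, 0, 0, 1],
  [0.0066, -0.055, 0, 0, 1],
  [0.0078, -0.065, 0, 0, 1],
  [0.009, -0.075, 0, 0, 1],
  [0.0102, -0.085, 0, 0, 1],
  [0.0114, -0.095, 0, 0, 1],
  [0.0126, -0.105, 0, 0, 1],
  [0.0134, -0.1112, 0, 0, 1],
  [0.0134, -0.1112, 0, 0, 1],
  [0.0134, -0.1112, 0, 0, 1],
  [0.0134, -0.1112, 0, 0, 1],
])

```text
time_s: 6.2
tool_pos: [0.5163, 0.0429, 0.2508]
tool_rot: [-180.0, -0.0, 97.0]
force: [0.4, -0.0, -4.1]
grip_width: 0.0137
```

Emit:
carry_out([
  [0, 0, -0.002, 0, 1],
  [0, 0, -0.004, 0, 1],
  [0, 0, -0.006, 0, 1],
  [0, 0, -0.007, 0, 1],
  [0, 0, -0.0075, 0, 1],
  [0, 0, -0.008, 0, 1],
  [0, 0, -0.008, 0, 1],
  [0, 0, -0.008, 0, 1],
])

```text
time_s: 7.0
tool_pos: [0.5164, 0.0422, 0.2428]
tool_rot: [180.0, -0.0, 96.9]
force: [0.5, -0.8, -2.9]
grip_width: 0.0139
```

Emit:
carry_out([
  [0, 0, -0.0005, 0, 1],
  [0, 0, -0.001, 0, 1],
  [0, 0, -0.001, 0, 1],
])

```text
time_s: 7.3
tool_pos: [0.5165, 0.0422, 0.2428]
tool_rot: [180.0, -0.0, 96.9]
force: [-3.2, -0.6, 4.4]
grip_width: 0.0136
```

The force has turned upward, so the hatch is resting on the deck. I open partway and then rise.

Emit:
carry_out([
  [0, 0, 0.0005, 0, 0.5],
  [0, 0, 0.0005, 0, 0],
  [0, 0, 0.0005, 0, 0],
  [0, 0, 0.0005, 0, 0],
  [0, 0, 0.0005, 0, 0],
  [0, 0, 0.0005, 0, 0],
])

```text
time_s: 7.9
tool_pos: [0.5164, 0.0422, 0.2422]
tool_rot: [180.0, -0.0, 96.9]
force: [-0.6, 0.2, -0.7]
grip_width: 0.0428
```

Emit:
carry_out([
  [0, 0, 0.01, 0, 0],
  [0, 0, 0.03, 0, 0],
  [0, 0, 0.06, 0, 0],
  [0, 0, 0.09, 0, 0],
  [0, 0, 0.12, 0, 0],
  [0, 0, 0.14, 0, 0],
  [0, 0.04, 0.15, 0, 0],
  [0, 0.08, 0.15, 0, 0],
  [0, 0.12, 0.15, 0, 0],
  [0, 0.16, 0.15, 0, 0],
  [0, 0.2, 0.15, 0, 0],
  [0, 0.24, 0.15, 0, 0],
  [0, 0.28, 0.15, 0, 0],
  [0, 0.28, 0.15, 0, 0],
  [0, 0.28, 0.15, 0, 0],
])

```text
time_s: 9.4
tool_pos: [0.516, 0.3234, 0.3925]
tool_rot: [180.0, 0.0, 97.0]
force: [0.4, -1.4, -0.4]
grip_width: 0.0434
```

```bash
python3 - <<'E'
from h import *
o,p,d=snap('top','t3');print(o['tool_pos'],o['force'],o['grip_width'],o['time_s'])
cv2.imwrite('pics/t3c.png',cv2.resize(p[110:270,215:505,::-1],None,fx=2.7,fy=2.7,interpolation=cv2.INTER_CUBIC))
uu,vv=np.meshgrid(np.arange(640),np.arange(480));W=world('top',uu,vv,d)
for c in[(.518,.0424),(.5317,-.0689)]:
    k=(d>0)&(W[...,2]>.076)&(W[...,2]<.11)&(np.hypot(W[...,0]-c[0],W[...,1]-c[1])<.045);pts=W[k]
    print(k.sum(),pts.mean(0),pts[:,2].std(),cv2.minAreaRect((pts[:,:2]*1000).astype(np.float32)))
E
```

```text
[0.51595839 0.32335924 0.39250767] [ 0.43027618 -1.41576558 -0.40953238] 0.04342353022076379 9.4
422 [0.51420296 0.04252173 0.09005034] 0.002615918082981582 ((514.9063110351562, 42.14324188232422), (56.40700912475586, 14.145402908325195), 6.926501750946045)
376 [ 0.53169284 -0.06902822  0.08084738] 0.001333810413333631 ((531.9408569335938, -69.16973876953125), (30.754180908203125, 31.60744285583496), 37.58803176879883)
```

View pics/t3c.png

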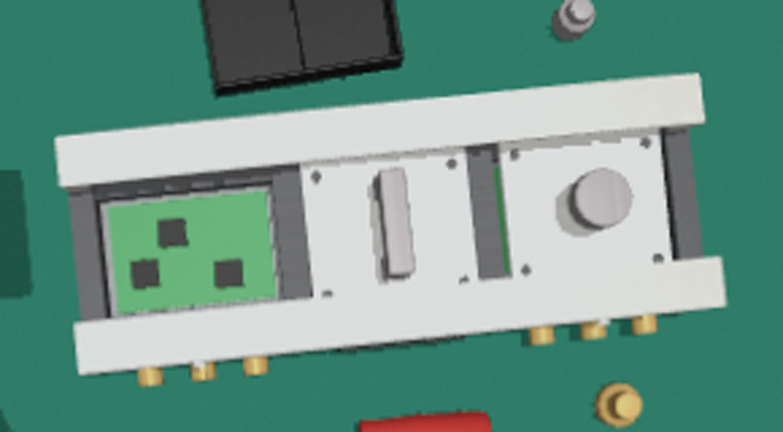

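The top crop shows the bay open at (190,250), the bar hatch flat on the deck with its bar at (395,222), and the knob unmoved at (602,197). I'm handing the job in.

```bash
python3 -c "
from cell import env
print(env.sign_off())"
```

```text
the job is handed in; nothing more can be done
None
```

The bar-handled hatch is now on the middle deck and its bay is open. I gripped it by the bar, lifted it 18 mm, slid it about 112 mm along the channels, lowered it until the force showed contact, and let go. I handed the job in at about 9.5 s.

In the last top-camera check, before handing in:
- **Bar hatch position:** the bar was at about (0.515, 0.042). The deck centre is at about (0.518, 0.042), so it is roughly 3 mm off against the 20 mm limit.
- **Bar hatch seating:** the top of the bar measured about 10 mm higher than when the hatch sat in its bay, which matches lying on the deck. It looked flat in the picture; I did not measure the tilt.
- **Knob hatch:** it was within about 0.2 mm of its starting position.
- **Arm:** it was clear, with the gripper about 0.28 m away along y and 0.15 m higher.

No checks failed or disagreed.

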